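# Dress the ribbon rail in order of size

### The job

Load the gift-wrap ribbon rail for the day: slip the four reels of gold ribbon flat onto the rail's four upright spindles, one on each and right down on its foot, in order of size, the smallest next to the ribbon cutter and the largest farthest from it. Leave the seal stamp standing where it is.

Things in the scene. Friction and masses are not known exactly. Their poses are not given: they have to be found in the camera images.
- reel_xs: the smallest of four reels of gold ribbon: 40 mm across, 14 mm high (ribbon width plus two 2 mm card rims), about 20 g, lying flat with an open bore 22 mm wide down the middle. Origin: centre of its underside; z is the bore's axis, up. Rigid; grip it across the outside, in any direction.
- reel_s: the second smallest of four reels of gold ribbon: 46 mm across, 22 mm high (ribbon width plus two 2 mm card rims), about 32 g, lying flat with an open bore 22 mm wide down the middle. Origin: centre of its underside; z is the bore's axis, up. Rigid; grip it across the outside, in any direction.
- reel_m: the second largest of four reels of gold ribbon: 52 mm across, 31 mm high (ribbon width plus two 2 mm card rims), about 50 g, lying flat with an open bore 22 mm wide down the middle. Origin: centre of its underside; z is the bore's axis, up. Rigid; grip it across the outside, in any direction.
- reel_l: the largest of four reels of gold ribbon: 58 mm across, 41 mm high (ribbon width plus two 2 mm card rims), about 75 g, lying flat with an open bore 22 mm wide down the middle. Origin: centre of its underside; z is the bore's axis, up. Rigid; grip it across the outside, in any direction.
- spindle_a: one of four alike fixed steel spindles, in a row 68 to 80 mm apart on the ribbon rail, names in any order: round foot 34 mm wide and 3 mm high, upright post 7 mm thick with tapered tip. Origin: centre of the foot's underside, on the board's top 14 mm above the worktop; z up. A reel seats on the foot, its underside 3 mm above this origin; the tip is 48 mm above it.
- spindle_b: one of four alike fixed steel spindles, in a row 68 to 80 mm apart on the ribbon rail, names in any order: round foot 34 mm wide and 3 mm high, upright post 7 mm thick with tapered tip. Origin: centre of the foot's underside, on the board's top 14 mm above the worktop; z up. A reel seats on the foot, its underside 3 mm above this origin; the tip is 48 mm above it.
- spindle_c: one of four alike fixed steel spindles, in a row 68 to 80 mm apart on the ribbon rail, names in any order: round foot 34 mm wide and 3 mm high, upright post 7 mm thick with tapered tip. Origin: centre of the foot's underside, on the board's top 14 mm above the worktop; z up. A reel seats on the foot, its underside 3 mm above this origin; the tip is 48 mm above it.
- spindle_d: one of four alike fixed steel spindles, in a row 68 to 80 mm apart on the ribbon rail, names in any order: round foot 34 mm wide and 3 mm high, upright post 7 mm thick with tapered tip. Origin: centre of the foot's underside, on the board's top 14 mm above the worktop; z up. A reel seats on the foot, its underside 3 mm above this origin; the tip is 48 mm above it.
- cutter: ribbon cutter: grey upright jaw with a steel blade in its slot, 24 mm along the rail, 46 mm across, 36 mm high, at the left or right end of the rail (a fixed dark wooden board 360 x 66 x 14 mm), 42 to 52 mm past the nearest spindle; the other end has a flat low clamp. Origin: centre of its underside, on the board's top; y along the board.
- seal_stamp: a seal stamp with a red turned handle, 25 mm across and 66 mm high, standing loose on the worktop. Origin: centre of its underside; z is up. To be left alone.
There are look-alikes about, which are no part of the job. Leave any turquoise look-alike of the reel_xs alone. Leave any purple look-alike of the reel_s alone.

How it is judged:
By the outcome, as a careful person would: the job done as asked, in the order asked, and still so for the second after the job is handed in, with the robot touching nothing.
It also fails if it takes over 93 s, if anything falls off the work surface, if the arm or the gripper's body presses on something with over 40 N, if the wrist force passes 120 N, or if a joint passes its speed limit or range.

### The arm

A 7-joint arm with a two-finger parallel gripper is mounted at the origin on a cart in front of the work surface, level with it; the furniture and walls round the work are solid. World frame = base frame: x ahead of the robot, y to its left, z up, the work surface at z = 0. Lengths are in m, angles in rad, forces in N, time in s.
With the tool pointing down it reaches from about 0.35 to 0.775 m from the base axis. Payload 3.1 kg.
Tool frame: the origin (TCP) lies midway between the tips of the shut fingers; the grasp point (between the pads) lies env.tcp_to_grasp behind it (env.tcp_to_grasp is the distance from the TCP to the grasp point, in m); z points along the fingers, y is the line along which they close (so a half turn about z gives the same grasp; the last joint's range is limited). The gripper opens to 85 mm and grips with 20 to 120 N. Pads are 22 mm wide; open, the fingers measure 114 mm over their backs; the gripper's body (76 mm by 85 mm) begins 54 mm behind the grasp point. The pads swing forward as they close: fully open they stand 13 mm farther back than shut.
Start: joints at [1.148, 0.311, 0.014, 1.512, -0.004, 1.319, -0.027], TCP at [0.204, -0.511, 0.208] pointing down, gripper open.
Joint ranges: [-2.7, 2.7], [-0.3, 1.91], [-1.27, 1.3], [0.12, 2.57], [-1.44, 4.58], [0.2, 2.03], [-3.05, 3.05]. Speed limits (rad/s): [2.79, 2.79, 3.14, 3.14, 3.14, 3.14, 3.14].

### API

Orientations are given as a unit quaternion [w, x, y, z].
In Python, from cell import env gives the robot as it stands.
- The arm moves only by the tool move_arm, never from a script. Its argument "rows" is a list of rows, each an object with "hand": the closure, from -1 (fully open) to 1 (shut); "offset": the shift along the tool's x, y, z in units of 40 mm (1.0 is 40 mm), a list of three; "turn": the turn about the tool's z in degrees. A call has exactly 10 rows; each row shifts and turns the commanded pose from where the row before left it, along the tool's axes as they then stand; what a row does not reach is not made up. A row lasts 1/12 s, in which the tool goes at most 41.7 mm and 7.16 degrees, less where a joint would pass 70% of its speed; a pose out of reach is approached as far as the arm can. A call is refused whole if a number of a shift passes 1 or a number of a turn 7.16, either way. A call with a gripper value outside its range is refused whole. The fingers move at their own pace and stop on an object; "grip_force" is the grip in N (left out, the last holds). Time passes only in rows, so rows that do not move let the fingers close, or fill a call up. It gives the time, the measured TCP pose, the force, the opening and the grip force at its end, in the units of the state.
- env.get_obs(): the state, without advancing time (a new reading comes with each control period).
- env.read_camera(name): name is "scene" or "top" or "wrist"; returns a dict with "img" (480x640x3 uint8, red, green, blue), "depth" (480x640 float32, m along the optical axis (not along the pixel's ray), 0 where there is no reading), "intrinsics" (3x3 intrinsics, pixels), "T" (4x4, takes a point from camera to world coordinates). Camera axes: x right, y up, looking along -z (the intrinsics and any distortion apply to the point x, -y, -z); pixel columns grow to the right and rows downward; lengths in m; the calibration is good to about 2 mm. A picture is of the moment at which its call begins.
- env.sign_off(): hands the job in; it is judged then, once.
The state is a dict: "t": time; "q": joint angles; "dq": joint speeds; "effort": joint torques, N m; "position": TCP position; "ee_rot": TCP orientation; "wrist_force": force on the tool from outside, world axes, zero at the start; "ft_torque": the same for the moment, N m; "width": opening from 0.0 (shut) to 1.0 (fully open); "grasp_force": force on a finger pad.
Only numpy, scipy, OpenCV 4.12 (cv2) and the standard library are available. Lean on these libraries where they do the work, as an engineer would, in place of code of your own. Each camera call takes 0.05 s, during which the arm holds its last target. There are 200 camera calls.

## Working session

There is one attempt and no reset: what is moved stays moved. The work goes in short steps, Python scripts to look and compute and a tool call to move; the robot and the scene stay as the last step left them, time stands still between calls to the robot, and variables do not carry over. Pictures are saved under pics/ and viewed, at most 14 in all, crops included, and the job is handed in when it is done.

Besides the shell and the picture viewer there is one more tool, called after ">>>" as name(argument=value, ...), one argument or row to a line, values as JSON. move_arm: Moves the arm, as the interface text tells. Its arguments: {"type":"object","properties":{"rows":{"type":"array","items":{"type":"object","properties":{"hand":{"type":"number"},"offset":{"type":"array","items":{"type":"number"}},"turn":{"type":"number"}}}},"grip_force":{"type":"number"}},"required":["rows"]}

```bash
ls; mkdir -p pics
python3 - <<'E'
from cell import env
import cv2,numpy as np
o=env.get_obs(); print(o['t'],o['position'],o['ee_rot'],o['width'],env.tcp_to_grasp)
for n in ['top','scene']:
    c=env.read_camera(n); cv2.imwrite(f'pics/{n}0.png',c['img'][...,::-1]); np.savez(f'{n}0.npz',**c); print(n,c['intrinsics'].tolist(),np.round(c['T'],4).tolist(),c.keys())
E
```

```text
pics
0.0 [ 0.20413369 -0.50986724  0.20670592] [-1.15557833e-03  9.81918108e-01  1.89302459e-01 -2.71357007e-04] 0.9961434396380541 0.0187
top [[528.5884416088272, 0.0, 313.849973723948], [0.0, 528.5884416088272, 244.58509221526], [0.0, 0.0, 1.0]] [[-0.0225, 0.997, -0.0736, 0.4783], [-0.9997, -0.0219, 0.0093, 0.0308], [0.0076, 0.0738, 0.9972, 1.1758], [0.0, 0.0, 0.0, 1.0]] dict_keys(['img', 'depth', 'intrinsics', 'T'])
scene [[455.80583171986524, 0.0, 319.8063162531838], [0.0, 455.80583171986524, 229.2654217706692], [0.0, 0.0, 1.0]] [[0.4527, 0.6491, -0.6113, 0.0439], [-0.8915, 0.3167, -0.3238, -0.2453], [-0.0166, 0.6916, 0.7221, 0.6561], [0.0, 0.0, 0.0, 1.0]] dict_keys(['img', 'depth', 'intrinsics', 'T'])
```

View pics/top0.png

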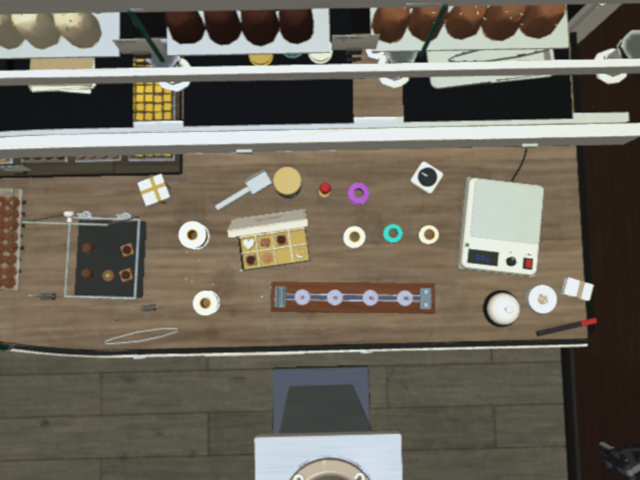

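View pics/scene0.png

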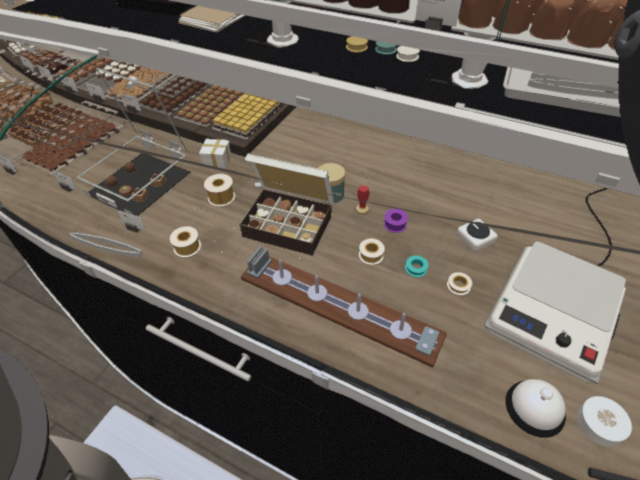

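Top view: the cutter is the upright jaw at the left end (280,297), with feet at about (302,297), (335,297), (370,297) and (405,297). The gold reels are at (194,235), (206,302), (354,237) and (429,234). The turquoise and purple look-alikes are at (393,233) and (358,193).

```bash
cat > h.py <<'E'
import numpy as np,cv2
def ray(c,uv,z):
    K,T=c['intrinsics'],c['T']; uv=np.atleast_2d(uv).astype(float)
    d=np.c_[(uv[:,0]-K[0,2])/K[0,0],-(uv[:,1]-K[1,2])/K[1,1],-np.ones(len(uv))]@T[:3,:3].T
    return T[:3,3]+d*((z-T[2,3])/d[:,2])[:,None]
def pts(c):
    K,T=c['intrinsics'],c['T']; v,u=np.mgrid[:480,:640]; z=c['depth']
    P=np.stack([(u-K[0,2])/K[0,0]*z,-(v-K[1,2])/K[1,1]*z,-z],-1)
    return P@T[:3,:3].T+T[:3,3]
def circ(P):
    A=np.c_[2*P[:,:2],np.ones(len(P))]; s=np.linalg.lstsq(A,(P[:,:2]**2).sum(1),rcond=None)[0]
    return s[0],s[1],2*np.sqrt(s[2]+s[0]**2+s[1]**2)
E
python3 - <<'E'
import numpy as np,cv2
from h import *
for n,seeds in [('top',[(194,235),(206,302),(354,237),(429,234),(302,297),(335,297),(370,297),(405,297),(280,297),(426,298)]),('scene',[(219,183),(184,235),(372,246),(460,279),(282,278),(317,292),(358,311),(401,331),(259,262),(428,341)])]:
    c=dict(np.load(n+'0.npz')); P=pts(c); hsv=cv2.cvtColor(c['img'],cv2.COLOR_RGB2HSV)
    m=((hsv[...,2]>150)&(hsv[...,1]<(75 if 1 else 0))).astype(np.uint8)
    N,L,S,C=cv2.connectedComponentsWithStats(m)
    for i,(u,v) in enumerate(seeds):
        w=L[v-16:v+17,u-16:u+17]; ids,ct=np.unique(w[w>0],return_counts=True)
        if len(ids)==0: print(n,i,'none');continue
        k=ids[ct.argmax()]; mk=(L==k).astype(np.uint8)
        ct=max(cv2.findContours(mk,cv2.RETR_EXTERNAL,cv2.CHAIN_APPROX_NONE)[0],key=len)[:,0]
        hz=np.percentile(P[L==k][:,2],[20,50,90])
        z=[.041,.031,.022,.014,.017,.017,.017,.017,.05,.02][i]
        r=ray(c,cv2.convexHull(ct)[:,0],z); print(n,i,S[k].tolist(),np.round(hz,3),np.round(circ(r),4))
    # shelves
    q=P[...,2]
c=dict(np.load('top0.npz'));P=pts(c)
for v in (30,80,140,160): print(v,np.round(P[v,[200,300,400,500]],2).tolist())
b=c['img'][160:330,170:450,::-1]; cv2.imwrite('pics/crop.png',cv2.resize(b,None,fx=2.8,fy=2.8,interpolation=cv2.INTER_CUBIC))
E
```

```text
top 0 [178, 221, 32, 29, 592] [0.024 0.041 0.045] [0.5887 0.2787 0.0651]
top 1 [192, 290, 28, 26, 466] [0.006 0.032 0.035] [0.443  0.2556 0.0576]
top 2 [343, 226, 23, 23, 308] [0.005 0.022 0.026] [ 0.579  -0.0679  0.0498]
top 3 [419, 225, 20, 20, 209] [0.003 0.014 0.018] [ 0.5815 -0.2336  0.0439]
top 4 [287, 289, 58, 16, 409] [0.016 0.018 0.021] [0.4436 0.0153 0.1006]
top 5 [287, 289, 58, 16, 409] [0.016 0.018 0.021] [0.4436 0.0153 0.1006]
top 6 [348, 290, 72, 16, 416] [0.016 0.018 0.021] [ 0.4398 -0.132   0.1095]
top 7 [348, 290, 72, 16, 416] [0.016 0.018 0.021] [ 0.4398 -0.132   0.1095]
top 8 [287, 289, 58, 16, 409] [0.016 0.018 0.021] [0.4446 0.0158 0.0978]
top 9 [421, 289, 9, 19, 137] [0.02  0.022 0.025] [ 0.4414 -0.2191  0.036 ]
scene 0 [204, 173, 29, 20, 358] [0.04  0.041 0.043] [0.5925 0.2836 0.0602]
scene 1 [169, 226, 30, 21, 377] [0.03  0.031 0.033] [0.4453 0.259  0.0543]
scene 2 [358, 238, 27, 27, 364] [0.003 0.022 0.024] [ 0.5736 -0.0707  0.0587]
scene 3 [447, 272, 26, 23, 299] [0.002 0.014 0.016] [ 0.5788 -0.2343  0.0469]
scene 4 [271, 270, 25, 15, 207] [0.017 0.018 0.019] [0.4529 0.0498 0.0373]
scene 5 [305, 285, 131, 66, 1056] [0.016 0.018 0.022] [ 0.4506 -0.1168  0.2141]
scene 6 [305, 285, 131, 66, 1056] [0.016 0.018 0.022] [ 0.4506 -0.1168  0.2141]
scene 7 [305, 285, 131, 66, 1056] [0.016 0.018 0.022] [ 0.4506 -0.1168  0.2141]
scene 8 [271, 270, 25, 15, 207] [0.017 0.018 0.019] [0.4318 0.0346 0.0353]
scene 9 [305, 285, 131, 66, 1056] [0.016 0.018 0.022] [ 0.4487 -0.1174  0.2131]
30 [[0.9, 0.2, 0.34], [0.88, 0.04, 0.36], [0.88, -0.12, 0.35], [0.88, -0.29, 0.35]]
80 [[0.83, 0.21, 0.29], [0.85, 0.04, 0.24], [0.85, -0.14, 0.24], [0.84, -0.32, 0.25]]
140 [[0.74, 0.22, 0.24], [0.74, 0.04, 0.24], [0.73, -0.14, 0.24], [0.73, -0.32, 0.22]]
160 [[0.76, 0.27, 0.0], [0.76, 0.05, -0.0], [0.75, -0.18, -0.0], [0.75, -0.4, 0.0]]
```

View pics/crop.png

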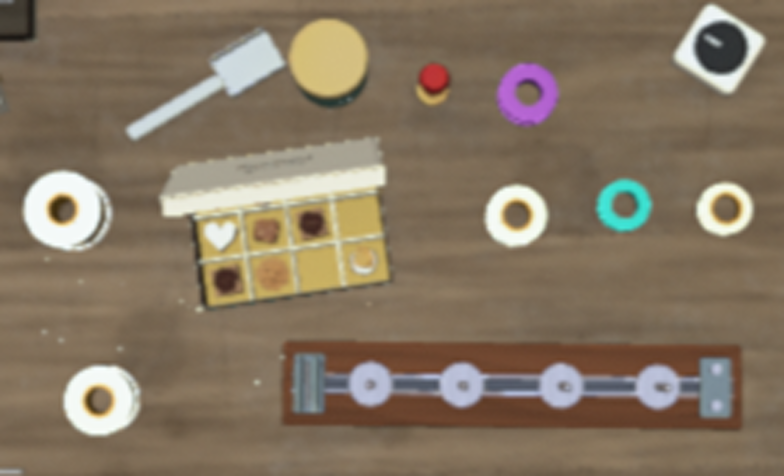

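The crop shows jaw, then the feet at crop (371,384), (462,384), (561,385), (659,387). The stamp is at crop (433,85). Next I refine the positions using depth-gated rims.

Run:
```python
import numpy as np,cv2
from h import *
H=[.041,.031,.022,.014,.017,.017,.017,.017]
for n,seeds in [('top',[(192,234),(206,302),(354,237),(429,234),(302,297),(335,297),(370,297),(405,298)]),('scene',[(219,183),(184,235),(372,246),(460,279),(282,278),(317,292),(358,311),(401,331)])]:
    c=dict(np.load(n+'0.npz')); P=pts(c); hsv=cv2.cvtColor(c['img'],cv2.COLOR_RGB2HSV)
    for i,(u,v) in enumerate(seeds):
        g=np.zeros((480,640),np.uint8); cv2.circle(g,(u,v),20 if i<4 else 13,1,-1)
        col=(hsv[...,2]>140)&(hsv[...,1]<80) if i<4 else (hsv[...,2]>165)&(hsv[...,0]>112)
        m=(g>0)&col&(abs(P[...,2]-H[i])<.006)
        hull=cv2.convexHull(np.argwhere(m)[:,::-1].astype(np.int32))[:,0]
        r=ray(c,hull,H[i]); (cx,cy),d=cv2.minEnclosingCircle(r[:,:2].astype(np.float32))
        print(n,i,m.sum(),np.round(circ(r),4),np.round([cx,cy,2*d],4))
```

```text
top 0 453 [0.5903 0.2827 0.0574] [0.5903 0.2828 0.058 ]
top 1 351 [0.443  0.258  0.0514] [0.4429 0.2579 0.0519]
top 2 236 [ 0.5799 -0.0679  0.0453] [ 0.5798 -0.0678  0.046 ]
top 3 154 [ 0.5817 -0.2335  0.04  ] [ 0.5815 -0.2332  0.0418]
top 4 164 [0.4507 0.0486 0.0322] [0.4507 0.0486 0.0329]
top 5 177 [ 0.4504 -0.0208  0.0368] [ 0.4547 -0.0204  0.0461]
top 6 164 [ 0.4444 -0.0976  0.0354] [ 0.4417 -0.0965  0.0419]
top 7 171 [ 0.4443 -0.172   0.0363] [ 0.444  -0.1711  0.043 ]
scene 0 333 [0.5906 0.2828 0.0581] [0.5905 0.2827 0.0594]
scene 1 338 [0.4437 0.2583 0.052 ] [0.4441 0.258  0.0529]
scene 2 262 [ 0.5802 -0.0677  0.0458] [ 0.5801 -0.0677  0.0465]
scene 3 205 [ 0.5822 -0.2336  0.04  ] [ 0.5817 -0.2334  0.0414]
scene 4 180 [0.4499 0.0474 0.0396] [0.4506 0.0483 0.0505]
scene 5 195 [ 0.4507 -0.0208  0.0348] [ 0.4545 -0.0212  0.0439]
scene 6 224 [ 0.4467 -0.1007  0.0375] [ 0.4458 -0.0999  0.0447]
scene 7 246 [ 0.4439 -0.1764  0.0341] [ 0.4428 -0.1769  0.0387]
```

Run:
```python
import numpy as np,cv2
from h import *
for n,seeds in [('top',[(302,297),(335,297),(370,297),(405,298)]),('scene',[(282,278),(317,292),(358,311),(401,331)])]:
    c=dict(np.load(n+'0.npz')); P=pts(c); hsv=cv2.cvtColor(c['img'],cv2.COLOR_RGB2HSV)
    for (u,v) in seeds:
        g=np.zeros((480,640),np.uint8); cv2.circle(g,(u,v),14,1,-1)
        m=((g>0)&(hsv[...,2]>165)&(hsv[...,0]>112)).astype(np.uint8)
        m=cv2.morphologyEx(cv2.morphologyEx(m,cv2.MORPH_CLOSE,np.ones((3,3),np.uint8)),cv2.MORPH_OPEN,cv2.getStructuringElement(cv2.MORPH_ELLIPSE,(9,9)))
        hull=cv2.convexHull(np.argwhere(m>0)[:,::-1].astype(np.int32))[:,0]
        t=P[(g>0)&(P[...,2]>.035)&(P[...,2]<.07)]
        print(n,m.sum(),np.round(circ(ray(c,hull,.017)),4),'post',len(t),np.round(np.median(t,0),3) if len(t) else '')
```

```text
Traceback (most recent call last):
TypeError: 'NoneType' object is not subscriptable
```

>>> move_arm(
  grip_force=30,
  rows=[
    {"hand": -0.4, "offset": [0, 0, 0], "turn": -6.8},
    {"hand": -0.4, "offset": [0, 0, 0], "turn": -6.8},
    {"hand": -0.4, "offset": [0, 0, 0], "turn": -6.8},
    {"hand": -0.4, "offset": [0, 0, 0], "turn": -6.8},
    {"hand": -0.4, "offset": [0, 0, 0], "turn": -6.8},
    {"hand": -0.4, "offset": [0, 0, 0], "turn": -6.8},
    {"hand": -0.4, "offset": [0, 0, 0], "turn": -6.8},
    {"hand": -0.4, "offset": [0, 0, 0], "turn": -6.8},
    {"hand": -0.4, "offset": [0, 0, 0], "turn": -6.8},
    {"hand": -0.4, "offset": [0, 0, 0], "turn": -6.9},
  ],
)

```text
t: 0.93
position: [0.2042, -0.5102, 0.2072]
ee_rot: [-0.001, 0.706, 0.709, 0.0]
wrist_force: [0.9, 0.7, -1.2]
width: 0.698
grasp_force: 0.0
```

Run:
```python
import numpy as np,cv2
from h import *
for n,seeds in [('top',[(302,297),(335,297),(370,297),(405,298)]),('scene',[(282,278),(317,292),(358,311),(401,331)])]:
    c=dict(np.load(n+'0.npz')); P=pts(c); hsv=cv2.cvtColor(c['img'],cv2.COLOR_RGB2HSV)
    for (u,v) in seeds:
        g=np.zeros((480,640),np.uint8); cv2.circle(g,(u,v),14,1,-1)
        m=((g>0)&(hsv[...,2]>165)&(hsv[...,0]>112)).astype(np.uint8)
        m=cv2.morphologyEx(m,cv2.MORPH_CLOSE,np.ones((5,5),np.uint8))
        m=cv2.morphologyEx(m,cv2.MORPH_OPEN,cv2.getStructuringElement(cv2.MORPH_ELLIPSE,(7,7)))
        t=P[(g>0)&(P[...,2]>.035)&(P[...,2]<.07)]
        h=np.argwhere(m>0)[:,::-1].astype(np.int32)
        print(n,m.sum(),np.round(circ(ray(c,cv2.convexHull(h)[:,0],.017)),4) if len(h) else '','post',len(t),np.round(np.median(t,0),3) if len(t) else '')
```

```text
top 174 [0.4506 0.0489 0.0317] post 8 [0.451 0.049 0.058]
top 182 [ 0.4483 -0.0219  0.0324] post 10 [ 0.449 -0.021  0.06 ]
top 174 [ 0.4461 -0.0998  0.0316] post 13 [ 0.446 -0.098  0.057]
top 192 [ 0.4434 -0.1735  0.0341] post 13 [ 0.444 -0.173  0.058]
scene 204 [0.452  0.0504 0.0318] post 28 [0.449 0.048 0.045]
scene 221 [ 0.4498 -0.0206  0.032 ] post 38 [ 0.447 -0.023  0.047]
scene 219 [ 0.4466 -0.0983  0.0331] post 38 [ 0.444 -0.1    0.045]
scene 273 [ 0.444  -0.1747  0.0324] post 32 [ 0.441 -0.175  0.046]
```

>>> move_arm(
  rows=[
    {"hand": -0.4, "offset": [0.5, 0.7, 0], "turn": 0},
    {"hand": -0.4, "offset": [0.5, 0.7, 0], "turn": 0},
    {"hand": -0.4, "offset": [0.5, 0.7, 0], "turn": 0},
    {"hand": -0.4, "offset": [0.5, 0.7, 0], "turn": 0},
    {"hand": -0.4, "offset": [0.5, 0.7, 0], "turn": 0},
    {"hand": -0.4, "offset": [0.5, 0.7, 0], "turn": 0},
    {"hand": -0.4, "offset": [0.5, 0.7, 0], "turn": 0},
    {"hand": -0.4, "offset": [0.5, 0.7, 0], "turn": 0},
    {"hand": -0.4, "offset": [0.5, 0.7, 0], "turn": 0},
    {"hand": -0.4, "offset": [0.5, 0.7, 0], "turn": 0},
  ],
)

```text
t: 1.77
position: [0.4855, -0.3098, 0.2073]
ee_rot: [-0.0, 0.708, 0.707, -0.0]
wrist_force: [0.3, -1.0, -0.9]
width: 0.7
grasp_force: 0.0
```

>>> move_arm(
  rows=[
    {"hand": -0.4, "offset": [0.48, 0.6, 0.3], "turn": 0},
    {"hand": -0.4, "offset": [0.48, 0.6, 0.3], "turn": 0},
    {"hand": -0.4, "offset": [0.48, 0.6, 0.3], "turn": 0},
    {"hand": -0.4, "offset": [0.47, 0.6, 0.3], "turn": 0},
    {"hand": -0.4, "offset": [0, 0, 0.6], "turn": 0},
    {"hand": -0.4, "offset": [0, 0, 0.6], "turn": 0},
    {"hand": -0.4, "offset": [0, 0, 0.6], "turn": 0},
    {"hand": -0.4, "offset": [0, 0, 0.6], "turn": 0},
    {"hand": -0.4, "offset": [0, 0, 0], "turn": 0},
    {"hand": -0.4, "offset": [0, 0, 0], "turn": 0},
  ],
)

```text
t: 2.6
position: [0.5791, -0.2343, 0.062]
ee_rot: [-0.002, 0.708, 0.707, -0.001]
wrist_force: [-0.1, -0.7, -0.8]
width: 0.699
grasp_force: 0.0
```

Run:
```python
from cell import env
import cv2,numpy as np
c=env.read_camera('wrist'); cv2.imwrite('pics/w1.png',c['img'][...,::-1]); np.savez('w1.npz',**c); print(env.get_obs()['position'],np.round(c['T'],3).tolist())
```

```text
[ 0.58089855 -0.23479105  0.06404767] [[1.0, 0.001, 0.005, 0.58], [-0.003, 0.963, 0.271, -0.167], [-0.005, -0.271, 0.963, 0.228], [0.0, 0.0, 0.0, 1.0]]
```

View pics/w1.png

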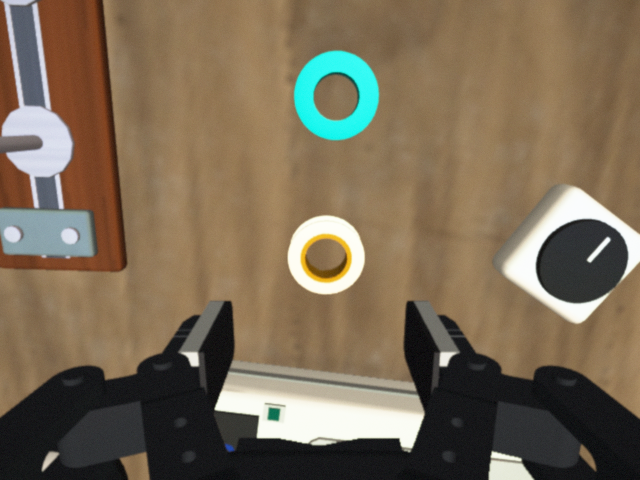

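Wrist view: the gold reel is at (326,255), midway between the fingers (tips at u≈220 and 420), with nothing near. I go down and grip.

>>> move_arm(
  rows=[
    {"hand": -0.4, "offset": [0.02, 0.02, 0.6], "turn": 0},
    {"hand": -0.4, "offset": [0, 0, 0.6], "turn": 0},
    {"hand": -0.4, "offset": [0, 0, 0.25], "turn": 0},
    {"hand": -0.4, "offset": [0, 0, 0], "turn": 0},
    {"hand": 0.2, "offset": [0, 0, 0], "turn": 0},
    {"hand": 0.2, "offset": [0, 0, 0], "turn": 0},
    {"hand": 0.2, "offset": [0, 0, 0], "turn": 0},
    {"hand": 0.2, "offset": [0, 0, 0], "turn": 0},
    {"hand": 0.2, "offset": [0, 0, 0], "turn": 0},
    {"hand": 0.2, "offset": [0, 0, 0], "turn": 0},
  ],
)

```text
t: 3.48
position: [0.582, -0.2341, 0.0064]
ee_rot: [0.001, 0.708, 0.707, 0.0]
wrist_force: [0.1, -0.6, -0.4]
width: 0.401
grasp_force: 0.0
```

Run:
```python
from cell import env
import cv2,numpy as np
o=env.get_obs();print(o['position'],o['width'],o['grasp_force'],o['wrist_force'])
```

```text
[ 0.58201068 -0.23409384  0.00643447] 0.4009602143196733 0.0 [ 0.10098713 -0.56725489 -0.35266706]
```

Run:
```python
from cell import env
import cv2,numpy as np
c=env.read_camera('wrist'); cv2.imwrite('pics/w2.png',c['img'][...,::-1])
```

```text
(no output)
```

View pics/w2.png

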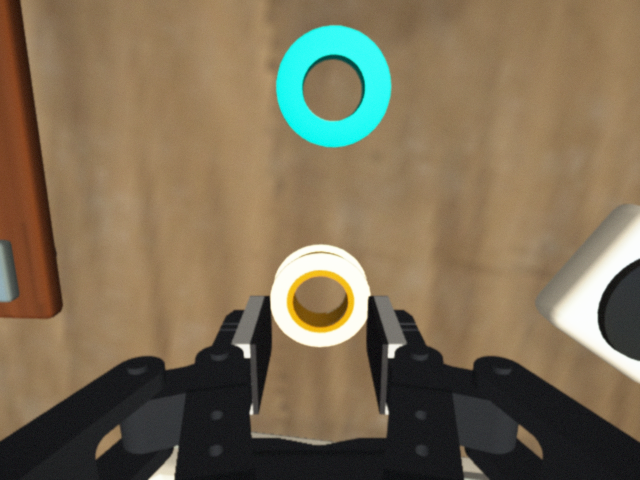

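```bash
cat >> h.py <<'E'
def look(env,name,z,zt=.006,box=None,save=None):
    "centre of white/gold reel top at height z in a view (box u0,v0,u1,v1)"
    c=env.read_camera(name)
    if save: cv2.imwrite(save,c['img'][...,::-1])
    hsv=cv2.cvtColor(c['img'],cv2.COLOR_RGB2HSV); P=pts(c)
    m=(hsv[...,2]>140)&(hsv[...,1]<80)&(abs(P[...,2]-z)<zt)
    b=np.zeros_like(m); u0,v0,u1,v1=box; b[v0:v1,u0:u1]=1
    h=np.argwhere(m&b)[:,::-1].astype(np.int32)
    r=ray(c,cv2.convexHull(h)[:,0],z); return len(h),np.round(circ(r),4),np.round(cv2.minEnclosingCircle(r[:,:2].astype(np.float32))[0],4)
E
python3 - <<'E'
from cell import env
from h import *
print(look(env,'wrist',.014,box=(271,230,368,360)))
c=env.read_camera('wrist'); P=pts(c); print(np.round(P[298:345:8,255],4).tolist()); print(np.round(P[255,320],4),np.round(P[275,320],4), np.round(P[300:410:15,262],4).tolist())
E
```

```text
(3912, array([ 0.5819, -0.2355,  0.0399]), array([ 0.5818, -0.2356]))
[[0.5597, -0.2242, 0.0367], [0.5605, -0.2246, 0.0423], [0.5615, -0.2244, 0.0489], [0.5624, -0.224, 0.0552], [0.5629, -0.2245, 0.0593], [0.5636, -0.2245, 0.064]]
[ 0.5818 -0.2162  0.0139] [ 0.5818 -0.2244  0.0138] [[0.5626, -0.2234, 0.0403], [0.5639, -0.2239, 0.0505], [0.5642, -0.2273, 0.0539], [0.5641, -0.2318, 0.0548], [0.5641, -0.2362, 0.056], [0.5642, -0.2399, 0.0583], [0.5641, -0.2449, 0.0585], [0.5548, -0.2937, -0.0004]]
```

Run:
```python
from cell import env
from h import *
c=dict(np.load('w1.npz'));P=pts(c)
for col in (222,228,415): print(col,[ (v,np.round(P[v,col],3).tolist()) for v in range(290,345,6)])
c=env.read_camera('scene'); cv2.imwrite('pics/s2.png',cv2.resize(c['img'][180:330,360:560,::-1],None,fx=4,fy=4,interpolation=cv2.INTER_CUBIC))
```

```text
222 [(290, [0.523, -0.26, -0.002]), (296, [0.523, -0.263, 0.0]), (302, [0.547, -0.224, 0.097]), (308, [0.548, -0.225, 0.1]), (314, [0.549, -0.224, 0.106]), (320, [0.549, -0.226, 0.106]), (326, [0.549, -0.228, 0.106]), (332, [0.549, -0.23, 0.107]), (338, [0.549, -0.232, 0.107]), (344, [0.549, -0.233, 0.108])]
228 [(290, [0.527, -0.259, 0.0]), (296, [0.527, -0.263, -0.0]), (302, [0.549, -0.225, 0.096]), (308, [0.549, -0.226, 0.097]), (314, [0.549, -0.228, 0.099]), (320, [0.549, -0.231, 0.097]), (326, [0.549, -0.232, 0.098]), (332, [0.549, -0.234, 0.099]), (338, [0.549, -0.236, 0.099]), (344, [0.549, -0.238, 0.1])]
415 [(290, [0.632, -0.259, 0.001]), (296, [0.633, -0.263, -0.001]), (302, [0.611, -0.225, 0.095]), (308, [0.61, -0.225, 0.101]), (314, [0.609, -0.225, 0.105]), (320, [0.609, -0.226, 0.106]), (326, [0.609, -0.229, 0.106]), (332, [0.609, -0.23, 0.107]), (338, [0.609, -0.232, 0.107]), (344, [0.609, -0.233, 0.108])]
```

View pics/s2.png

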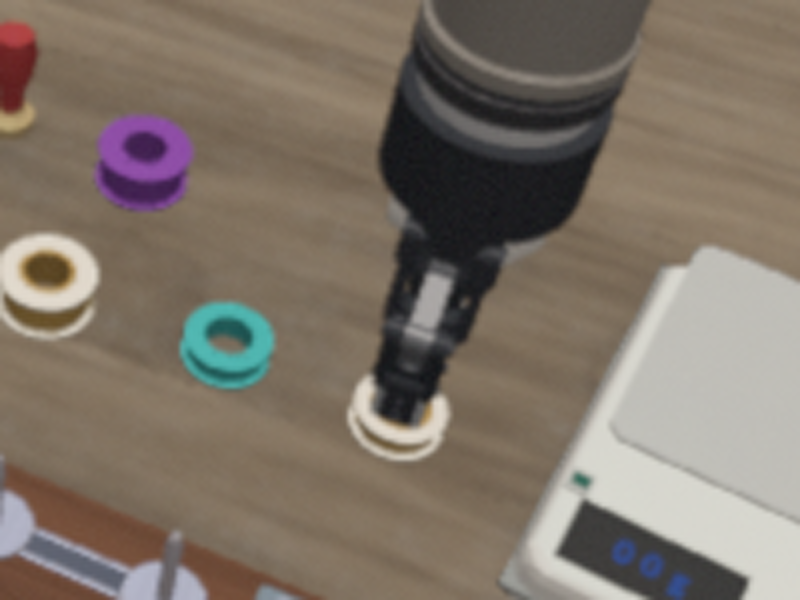

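Run:
```python
from h import *
c=dict(np.load('w1.npz'));P=pts(c)
for v in (440,450,460,475): print(v,[np.round(P[v,u],3).tolist() for u in (200,260,320,380,440)])
```

```text
440 [[0.559, -0.219, 0.167], [0.568, -0.225, 0.16], [0.579, -0.316, 0.053], [0.591, -0.226, 0.159], [0.6, -0.219, 0.167]]
450 [[0.56, -0.219, 0.169], [0.568, -0.226, 0.162], [0.579, -0.226, 0.162], [0.59, -0.225, 0.162], [0.599, -0.22, 0.169]]
460 [[0.56, -0.219, 0.172], [0.569, -0.225, 0.165], [0.579, -0.224, 0.166], [0.59, -0.226, 0.164], [0.599, -0.219, 0.171]]
475 [[0.561, -0.22, 0.174], [0.569, -0.224, 0.169], [0.579, -0.224, 0.169], [0.59, -0.225, 0.168], [0.58, -0.167, 0.228]]
```

>>> move_arm(
  rows=[
    {"hand": -0.4, "offset": [-0.03, 0, 0], "turn": 0},
    {"hand": -0.4, "offset": [0, 0, 0], "turn": 0},
    {"hand": -0.4, "offset": [0, 0, 0], "turn": 0},
    {"hand": -0.4, "offset": [0, 0, 0], "turn": 0},
    {"hand": -0.4, "offset": [0, 0, 0.2], "turn": 0},
    {"hand": -0.4, "offset": [0, 0, 0.2], "turn": 0},
    {"hand": -0.4, "offset": [0, 0, 0.1], "turn": 0},
    {"hand": -0.4, "offset": [0, 0, 0], "turn": 0},
    {"hand": -0.4, "offset": [0, 0, 0], "turn": 0},
    {"hand": -0.4, "offset": [0, 0, 0], "turn": 0},
  ],
)

```text
t: 4.52
position: [0.5817, -0.2351, -0.0143]
ee_rot: [-0.0, 0.708, 0.707, 0.0]
wrist_force: [0.2, 0.4, -0.2]
width: 0.701
grasp_force: 0.0
```

Run:
```python
from cell import env
from h import *
print(env.get_obs()['position'])
c=env.read_camera('wrist');P=pts(c)
for col in (215,222,228,415): print(col,[ (v,np.round(P[v,col],3).tolist()) for v in range(290,320,4)])
```

```text
[ 0.58172506 -0.23508218 -0.01428525]
215 [(290, [0.542, -0.229, -0.001]), (294, [0.542, -0.23, 0.001]), (298, [0.542, -0.232, -0.0]), (302, [0.547, -0.225, 0.02]), (306, [0.547, -0.226, 0.021]), (310, [0.548, -0.225, 0.026]), (314, [0.549, -0.225, 0.029]), (318, [0.55, -0.225, 0.032])]
222 [(290, [0.545, -0.229, -0.0]), (294, [0.545, -0.23, 0.0]), (298, [0.544, -0.233, -0.001]), (302, [0.549, -0.225, 0.02]), (306, [0.55, -0.225, 0.023]), (310, [0.551, -0.225, 0.026]), (314, [0.551, -0.225, 0.029]), (318, [0.552, -0.226, 0.031])]
228 [(290, [0.547, -0.229, 0.001]), (294, [0.547, -0.231, -0.0]), (298, [0.547, -0.232, 0.0]), (302, [0.551, -0.225, 0.02]), (306, [0.551, -0.227, 0.02]), (310, [0.552, -0.227, 0.022]), (314, [0.552, -0.229, 0.022]), (318, [0.551, -0.23, 0.022])]
415 [(290, [0.618, -0.229, 0.0]), (294, [0.617, -0.23, 0.001]), (298, [0.618, -0.232, 0.0]), (302, [0.613, -0.226, 0.019]), (306, [0.613, -0.226, 0.022]), (310, [0.612, -0.225, 0.027]), (314, [0.611, -0.225, 0.029]), (318, [0.611, -0.226, 0.03])]
```

>>> move_arm(
  grip_force=30,
  rows=[
    {"hand": -0.4, "offset": [0, 0, 0.2], "turn": 0},
    {"hand": -0.4, "offset": [0, 0, 0.1], "turn": 0},
    {"hand": -0.4, "offset": [0, 0, 0], "turn": 0},
    {"hand": 0.5, "offset": [0, 0, 0], "turn": 0},
    {"hand": 0.5, "offset": [0, 0, 0], "turn": 0},
    {"hand": 0.5, "offset": [0, 0, 0], "turn": 0},
    {"hand": 0.5, "offset": [0, 0, 0], "turn": 0},
    {"hand": 0.5, "offset": [0, 0, 0], "turn": 0},
    {"hand": 0.5, "offset": [0, 0, 0], "turn": 0},
    {"hand": 0.5, "offset": [0, 0, 0], "turn": 0},
  ],
)

```text
t: 5.4
position: [0.5827, -0.2355, -0.0245]
ee_rot: [0.001, 0.708, 0.707, 0.0]
wrist_force: [-0.8, 0.5, 3.8]
width: 0.452
grasp_force: 33.0
```

>>> move_arm(
  rows=[
    {"hand": 0.5, "offset": [0, 0, -0.3], "turn": 0},
    {"hand": 0.5, "offset": [0, 0, -0.7], "turn": 0},
    {"hand": 0.5, "offset": [0, 0, -0.7], "turn": 0},
    {"hand": 0.5, "offset": [0, 0, -0.7], "turn": 0},
    {"hand": 0.5, "offset": [0.75, -0.35, 0], "turn": 0},
    {"hand": 0.5, "offset": [0.75, -0.35, 0], "turn": 0},
    {"hand": 0.5, "offset": [0.75, -0.35, 0], "turn": 0},
    {"hand": 0.5, "offset": [0.75, -0.35, 0], "turn": 0},
    {"hand": 0.5, "offset": [0.75, -0.35, 0], "turn": 0},
    {"hand": 0.5, "offset": [0.75, -0.35, 0], "turn": 0},
  ],
)

```text
t: 6.23
position: [0.4971, -0.0537, 0.0706]
ee_rot: [0.0, 0.708, 0.707, 0.0]
wrist_force: [2.2, -0.8, -0.1]
width: 0.452
grasp_force: 30.4
```

>>> move_arm(
  rows=[
    {"hand": 0.5, "offset": [0.65, -0.3, 0], "turn": 0},
    {"hand": 0.5, "offset": [0.65, -0.3, 0], "turn": 0},
    {"hand": 0.5, "offset": [0.65, -0.3, 0], "turn": 0},
    {"hand": 0.5, "offset": [0.65, -0.28, 0], "turn": 0},
    {"hand": 0.5, "offset": [0, 0, 0], "turn": 0},
    {"hand": 0.5, "offset": [0, 0, 0], "turn": 0},
    {"hand": 0.5, "offset": [0, 0, 0], "turn": 0},
    {"hand": 0.5, "offset": [0, 0, 0], "turn": 0},
    {"hand": 0.5, "offset": [0, 0, 0], "turn": 0},
    {"hand": 0.5, "offset": [0, 0, 0], "turn": 0},
  ],
)

```text
t: 7.07
position: [0.4512, 0.048, 0.0697]
ee_rot: [0.0, 0.708, 0.706, -0.0]
wrist_force: [0.2, 0.4, 0.8]
width: 0.452
grasp_force: 30.4
```

Run:
```python
from cell import env
from h import *
o=env.get_obs();print(o['position'],o['width'],o['grasp_force'])
c=env.read_camera('wrist'); np.savez('w3.npz',**c); cv2.imwrite('pics/w3.png',c['img'][...,::-1])
print(look(env,'wrist',.110,zt=.012,box=(200,150,440,420)))
P=pts(c); print(np.round(P[220:300:10,320],3).tolist())
```

```text
[0.45116407 0.04798385 0.06974596] 0.4517796246226277 30.41235627606511
(5758, array([0.4504, 0.0523, 0.0458]), array([0.4506, 0.0548]))
[[0.451, 0.065, 0.015], [0.451, 0.06, 0.016], [0.451, 0.055, 0.017], [0.451, 0.051, 0.021], [0.451, 0.051, 0.039], [0.451, 0.066, 0.096], [0.451, 0.067, 0.108], [0.451, 0.064, 0.109]]
```

View pics/w3.png

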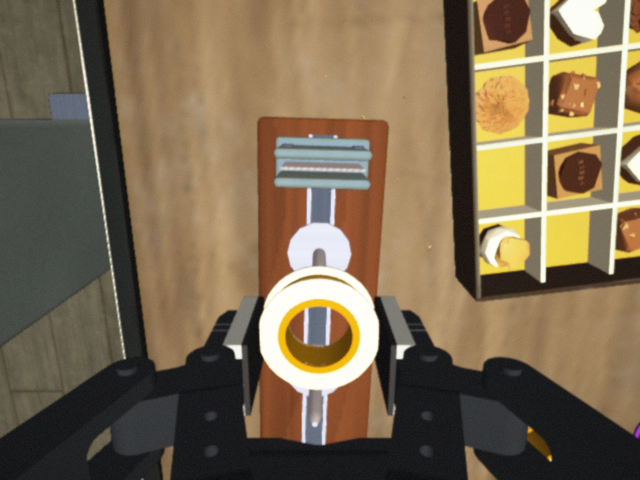

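Run:
```python
from h import *
c=dict(np.load('w3.npz'));P=pts(c);hsv=cv2.cvtColor(c['img'],cv2.COLOR_RGB2HSV)
for z,t,lab in ((.109,.004,'reel'),(.017,.004,'foot')):
    m=(abs(P[...,2]-z)<t)&(hsv[...,2]>140)&(hsv[...,1]<80); m[:,:240]=0;m[:,400:]=0
    if lab=='foot': m[270:]=0;m[:225]=0
    h=np.argwhere(m)[:,::-1].astype(np.int32); r=ray(c,cv2.convexHull(h)[:,0],z)
    print(lab,len(h),np.round(circ(r),4),np.round(r[:,:2].min(0),4),np.round(r[:,:2].max(0),4))
```

```text
reel 5748 [0.4506 0.0487 0.0412] [0.4257 0.0282] [0.4764 0.0681]
foot 2210 [0.4508 0.0479 0.0339] [0.4339 0.0387] [0.4678 0.063 ]
```

>>> move_arm(
  rows=[
    {"hand": 0.5, "offset": [0, 0, 0.4], "turn": 0},
    {"hand": 0.5, "offset": [0, 0, 0.4], "turn": 0},
    {"hand": 0.5, "offset": [0, 0, 0.4], "turn": 0},
    {"hand": 0.5, "offset": [0, 0, 0.4], "turn": 0},
    {"hand": 0.5, "offset": [0, 0, 0.2], "turn": 0},
    {"hand": 0.5, "offset": [0, 0, 0.15], "turn": 0},
    {"hand": 0.5, "offset": [0, 0, 0], "turn": 0},
    {"hand": 0.5, "offset": [0, 0, 0], "turn": 0},
    {"hand": -0.3, "offset": [0, 0, 0], "turn": 0},
    {"hand": -0.3, "offset": [0, 0, 0], "turn": 0},
  ],
)

```text
t: 8.0
position: [0.4513, 0.0491, -0.0078]
ee_rot: [0.0, 0.708, 0.707, 0.0]
wrist_force: [-0.8, -0.6, 0.1]
width: 0.649
grasp_force: 0.0
```

Run:
```python
from cell import env
from h import *
o=env.get_obs();print(o['position'],o['width'],o['grasp_force'],o['wrist_force'])
```

```text
[ 0.45131612  0.04905854 -0.00782927] 0.6493491430940616 0.0 [-0.82050786 -0.60598797  0.05790828]
```

>>> move_arm(
  rows=[
    {"hand": -0.4, "offset": [0, 0, -0.4], "turn": 0},
    {"hand": -0.4, "offset": [0, 0, -0.6], "turn": 0},
    {"hand": -0.4, "offset": [0, 0, -0.7], "turn": 0},
    {"hand": -0.4, "offset": [0, 0, -0.7], "turn": 0},
    {"hand": -0.4, "offset": [-0.58, 0.64, 0], "turn": 0},
    {"hand": -0.4, "offset": [-0.58, 0.64, 0], "turn": 0},
    {"hand": -0.4, "offset": [-0.58, 0.64, 0], "turn": 0},
    {"hand": -0.4, "offset": [-0.58, 0.64, 0], "turn": 0},
    {"hand": -0.4, "offset": [-0.58, 0.64, 0], "turn": 0},
    {"hand": -0.4, "offset": [0, 0, 0], "turn": 0},
  ],
)

```text
t: 8.83
position: [0.5833, -0.0755, 0.0875]
ee_rot: [0.003, 0.711, 0.703, 0.0]
wrist_force: [-0.3, -1.3, -0.2]
width: 0.699
grasp_force: 0.0
```

Run:
```python
from cell import env
from h import *
o=env.get_obs();print(o['position'],o['width'],o['ee_rot'])
c=env.read_camera('wrist');cv2.imwrite('pics/w4.png',c['img'][...,::-1])
print(look(env,'wrist',.022,zt=.004,box=(220,100,420,420)))
print(look(env,'scene',.031,zt=.004,box=(255,240,310,300)))
```

```text
[ 0.58325658 -0.07554917  0.08754556] 0.6994204092455074 [3.44126828e-03 7.10923209e-01 7.03261222e-01 5.26134605e-05]
(3396, array([ 0.5797, -0.0697,  0.0458]), array([ 0.5797, -0.0697]))
(190, array([0.4511, 0.0504, 0.0395]), array([0.4513, 0.0502]))
```

>>> move_arm(
  rows=[
    {"hand": -0.4, "offset": [-0.03, 0, 0.6], "turn": 0},
    {"hand": -0.4, "offset": [0, 0, 0.6], "turn": 0},
    {"hand": -0.4, "offset": [0, 0, 0.6], "turn": 0},
    {"hand": -0.4, "offset": [0, 0, 0.5], "turn": 0},
    {"hand": -0.4, "offset": [0, 0, 0.3], "turn": 0},
    {"hand": -0.4, "offset": [0, 0, 0.2], "turn": 0},
    {"hand": -0.4, "offset": [0, 0, 0], "turn": 0},
    {"hand": -0.4, "offset": [0, 0, 0], "turn": 0},
    {"hand": 0.4, "offset": [0, 0, 0], "turn": 0},
    {"hand": 0.4, "offset": [0, 0, 0], "turn": 0},
  ],
)

```text
t: 9.82
position: [0.5803, -0.0681, -0.0224]
ee_rot: [0.001, 0.708, 0.707, 0.001]
wrist_force: [0.2, 0.2, 1.0]
width: 0.526
grasp_force: 30.9
```

>>> move_arm(
  rows=[
    {"hand": 0.4, "offset": [0, 0, 0], "turn": 0},
    {"hand": 0.4, "offset": [0, 0, 0], "turn": 0},
    {"hand": 0.4, "offset": [0, 0, 0], "turn": 0},
    {"hand": 0.4, "offset": [0, 0, 0], "turn": 0},
    {"hand": 0.4, "offset": [0, 0, 0], "turn": 0},
    {"hand": 0.4, "offset": [0, 0, -0.3], "turn": 0},
    {"hand": 0.4, "offset": [0, 0, -0.5], "turn": 0},
    {"hand": 0.4, "offset": [0, 0, -0.6], "turn": 0},
    {"hand": 0.4, "offset": [0, 0, -0.6], "turn": 0},
    {"hand": 0.4, "offset": [0, 0, -0.4], "turn": 0},
  ],
)

```text
t: 10.65
position: [0.5797, -0.0684, 0.0748]
ee_rot: [0.001, 0.708, 0.707, 0.001]
wrist_force: [0.9, 0.2, 0.0]
width: 0.523
grasp_force: 30.9
```

>>> move_arm(
  rows=[
    {"hand": 0.4, "offset": [0.2, -0.55, 0], "turn": 0},
    {"hand": 0.4, "offset": [0.2, -0.55, 0], "turn": 0},
    {"hand": 0.4, "offset": [0.2, -0.55, 0], "turn": 0},
    {"hand": 0.4, "offset": [0.2, -0.55, 0], "turn": 0},
    {"hand": 0.4, "offset": [0.2, -0.55, 0], "turn": 0},
    {"hand": 0.4, "offset": [0.18, -0.52, 0], "turn": 0},
    {"hand": 0.4, "offset": [0, 0, 0], "turn": 0},
    {"hand": 0.4, "offset": [0, 0, 0], "turn": 0},
    {"hand": 0.4, "offset": [0, 0, 0], "turn": 0},
    {"hand": 0.4, "offset": [0, 0, 0], "turn": 0},
  ],
)

```text
t: 11.48
position: [0.4492, -0.0214, 0.0723]
ee_rot: [0.001, 0.708, 0.706, 0.001]
wrist_force: [0.5, 0.2, -1.0]
width: 0.522
grasp_force: 30.9
```

```bash
cat >> h.py <<'E'
def fit(env,ztop):
    "held reel top (height ztop) and whichever foot shows above it in the wrist view"
    c=env.read_camera('wrist');P=pts(c);hsv=cv2.cvtColor(c['img'],cv2.COLOR_RGB2HSV)
    w=(hsv[...,2]>140)&(hsv[...,1]<80); w[:,:230]=0;w[:,410:]=0
    for z,l in ((ztop,'reel'),(.017,'foot')):
        m=w&(abs(P[...,2]-z)<.004)
        if l=='foot': m=cv2.morphologyEx(m.astype(np.uint8),cv2.MORPH_OPEN,cv2.getStructuringElement(cv2.MORPH_ELLIPSE,(31,25)))>0
        n,L,S,C=cv2.connectedComponentsWithStats(m.astype(np.uint8))
        for k in range(1,n):
            if S[k,4]<300: continue
            h=np.argwhere(L==k)[:,::-1].astype(np.int32); r=ray(c,cv2.convexHull(h)[:,0],z)
            print(l,S[k].tolist(),np.round(circ(r),4))
    for t in [P[(P[...,2]>.03)&(P[...,2]<.064)&(abs(P[...,0]-.4475)<.02)&(P[...,1]<.07)]]:
        print('posts y', np.unique(np.round(t[:,1]/.005)*.005,return_counts=True))
    return c
E
python3 - <<'E'
from cell import env
from h import *
o=env.get_obs();print(o['position'],o['width'],o['grasp_force'])
c=fit(env,.118); cv2.imwrite('pics/w5.png',c['img'][...,::-1])
E
```

```text
[ 0.44922158 -0.02143407  0.072301  ] 0.5220252937748852 30.91664845123887
reel [247, 279, 144, 132, 9719] [ 0.4486 -0.022   0.0455]
foot [295, 225, 43, 27, 906] [ 0.4474 -0.0143  0.0195]
posts y (array([-0.105, -0.1  , -0.095, -0.02 ,  0.03 ,  0.035,  0.04 ,  0.045,
        0.05 ,  0.055,  0.06 ,  0.065,  0.07 ]), array([  1, 287,  25,  15, 273, 645, 498, 489, 483, 434, 707, 518,  25]))
```

View pics/w5.png

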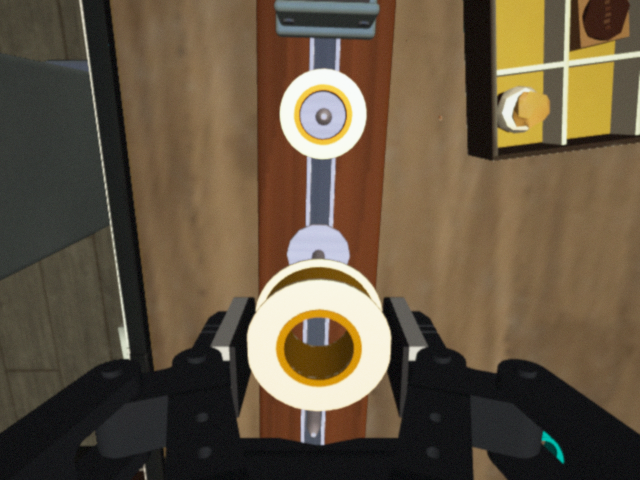

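XS is seated on its foot at (323,115). Reel S is held level at (319,345) in front of the second spindle. Lowering.

>>> move_arm(
  rows=[
    {"hand": 0.4, "offset": [0, 0, 0.4], "turn": 0},
    {"hand": 0.4, "offset": [0, 0, 0.4], "turn": 0},
    {"hand": 0.4, "offset": [0, 0, 0.4], "turn": 0},
    {"hand": 0.4, "offset": [0, 0, 0.4], "turn": 0},
    {"hand": 0.4, "offset": [0, 0, 0.2], "turn": 0},
    {"hand": 0.4, "offset": [0, 0, 0.15], "turn": 0},
    {"hand": 0.4, "offset": [0, 0, 0], "turn": 0},
    {"hand": 0.4, "offset": [0, 0, 0], "turn": 0},
    {"hand": -0.3, "offset": [0, 0, 0], "turn": 0},
    {"hand": -0.3, "offset": [0, 0, 0], "turn": 0},
  ],
)

```text
t: 12.37
position: [0.4486, -0.021, -0.0059]
ee_rot: [0.0, 0.708, 0.707, 0.0]
wrist_force: [0.3, -0.5, 0.2]
width: 0.651
grasp_force: 0.0
```

Run:
```python
from cell import env
o=env.get_obs();print(o['position'],o['width'],o['wrist_force'])
```

```text
[ 0.44857618 -0.02102716 -0.00587655] 0.6514745769177034 [ 0.31248102 -0.54829387  0.18786439]
```

>>> move_arm(
  rows=[
    {"hand": -0.5, "offset": [0, 0, -0.6], "turn": 0},
    {"hand": -0.5, "offset": [0, 0, -0.8], "turn": 0},
    {"hand": -0.5, "offset": [0, 0, -0.8], "turn": 0},
    {"hand": -0.5, "offset": [0, 0, -0.8], "turn": 0},
    {"hand": -0.6, "offset": [0.9, -0.02, 0], "turn": 0},
    {"hand": -0.6, "offset": [0.9, -0.02, 0], "turn": 0},
    {"hand": -0.6, "offset": [0.9, -0.02, 0], "turn": 0},
    {"hand": -0.6, "offset": [0.9, -0.02, 0], "turn": 0},
    {"hand": -0.6, "offset": [0.9, -0.02, 0], "turn": 0},
    {"hand": -0.6, "offset": [0.9, -0.02, 0], "turn": 0},
  ],
)

```text
t: 13.2
position: [0.4434, 0.1966, 0.1142]
ee_rot: [0.0, 0.708, 0.706, 0.0]
wrist_force: [0.5, -0.3, 1.1]
width: 0.804
grasp_force: 0.0
```

>>> move_arm(
  rows=[
    {"hand": -0.6, "offset": [0.8, -0.02, 0], "turn": 0},
    {"hand": -0.6, "offset": [0.78, 0, 0], "turn": 0},
    {"hand": -0.6, "offset": [0, 0, 0.3], "turn": 0},
    {"hand": -0.6, "offset": [0, 0, 0.3], "turn": 0},
    {"hand": -0.6, "offset": [0, 0, 0.2], "turn": 0},
    {"hand": -0.6, "offset": [0, 0, 0], "turn": 0},
    {"hand": -0.6, "offset": [0, 0, 0], "turn": 0},
    {"hand": -0.6, "offset": [0, 0, 0], "turn": 0},
    {"hand": -0.6, "offset": [0, 0, 0], "turn": 0},
    {"hand": -0.6, "offset": [0, 0, 0], "turn": 0},
  ],
)

```text
t: 14.03
position: [0.4433, 0.2583, 0.0825]
ee_rot: [0.0, 0.708, 0.706, 0.001]
wrist_force: [0.2, 0.5, -0.1]
width: 0.798
grasp_force: 0.0
```

Run:
```python
from cell import env
from h import *
o=env.get_obs();print(o['position'],o['width'],o['ee_rot'])
print(look(env,'wrist',.031,zt=.004,box=(200,100,440,440)))
print(look(env,'top',.031,zt=.004,box=(290,282,314,312)))
print(look(env,'top',.039,zt=.004,box=(322,282,352,312)))
```

```text
[0.44331712 0.25826712 0.08253126] 0.7983424108780389 [2.89663549e-04 7.07846574e-01 7.06365821e-01 6.86064212e-04]
(5262, array([0.443 , 0.2562, 0.0518]), array([0.4429, 0.2562]))
(164, array([0.4508, 0.0503, 0.0394]), array([0.4507, 0.0503]))
(242, array([ 0.4483, -0.0208,  0.0452]), array([ 0.4482, -0.0207]))
```

>>> move_arm(
  rows=[
    {"hand": -0.6, "offset": [-0.03, 0, 0.6], "turn": 0},
    {"hand": -0.6, "offset": [0, 0, 0.6], "turn": 0},
    {"hand": -0.6, "offset": [0, 0, 0.6], "turn": 0},
    {"hand": -0.6, "offset": [0, 0, 0.4], "turn": 0},
    {"hand": -0.6, "offset": [0, 0, 0.2], "turn": 0},
    {"hand": -0.6, "offset": [0, 0, 0.2], "turn": 0},
    {"hand": -0.6, "offset": [0, 0, 0], "turn": 0},
    {"hand": 0.2, "offset": [0, 0, 0], "turn": 0},
    {"hand": 0.2, "offset": [0, 0, 0], "turn": 0},
    {"hand": 0.2, "offset": [0, 0, 0], "turn": 0},
  ],
)

```text
t: 15.02
position: [0.4436, 0.2578, -0.0211]
ee_rot: [0.0, 0.708, 0.707, 0.001]
wrist_force: [0.9, 1.4, 1.4]
width: 0.603
grasp_force: 31.5
```

>>> move_arm(
  rows=[
    {"hand": 0.2, "offset": [0, 0, 0], "turn": 0},
    {"hand": 0.2, "offset": [0, 0, 0], "turn": 0},
    {"hand": 0.2, "offset": [0, 0, 0], "turn": 0},
    {"hand": 0.2, "offset": [0, 0, 0], "turn": 0},
    {"hand": 0.2, "offset": [0, 0, 0], "turn": 0},
    {"hand": 0.2, "offset": [0, 0, -0.4], "turn": 0},
    {"hand": 0.2, "offset": [0, 0, -0.6], "turn": 0},
    {"hand": 0.2, "offset": [0, 0, -0.8], "turn": 0},
    {"hand": 0.2, "offset": [0, 0, -0.8], "turn": 0},
    {"hand": 0.2, "offset": [0, 0, -0.6], "turn": 0},
  ],
)

```text
t: 15.85
position: [0.4429, 0.2574, 0.1079]
ee_rot: [0.0, 0.708, 0.707, 0.001]
wrist_force: [1.4, 1.6, -0.6]
width: 0.6
grasp_force: 31.8
```

>>> move_arm(
  rows=[
    {"hand": 0.2, "offset": [-0.8, 0.01, 0], "turn": 0},
    {"hand": 0.2, "offset": [-0.9, 0.01, 0], "turn": 0},
    {"hand": 0.2, "offset": [-0.9, 0.01, 0], "turn": 0},
    {"hand": 0.2, "offset": [-0.9, 0.01, 0], "turn": 0},
    {"hand": 0.2, "offset": [-0.9, 0.01, 0], "turn": 0},
    {"hand": 0.2, "offset": [-0.9, 0.01, 0], "turn": 0},
    {"hand": 0.2, "offset": [-0.9, 0.01, 0], "turn": 0},
    {"hand": 0.2, "offset": [-0.9, 0.01, 0], "turn": 0},
    {"hand": 0.2, "offset": [-0.9, 0, 0], "turn": 0},
    {"hand": 0.2, "offset": [-0.9, 0, 0], "turn": 0},
  ],
)

```text
t: 16.68
position: [0.4445, -0.1007, 0.1056]
ee_rot: [-0.0, 0.708, 0.707, -0.0]
wrist_force: [1.9, -0.1, -0.7]
width: 0.601
grasp_force: 31.8
```

>>> move_arm(
  rows=[
    {"hand": 0.2, "offset": [0, 0, 0.2], "turn": 0},
    {"hand": 0.2, "offset": [0, 0, 0.3], "turn": 0},
    {"hand": 0.2, "offset": [0, 0, 0.3], "turn": 0},
    {"hand": 0.2, "offset": [0, 0, 0], "turn": 0},
    {"hand": 0.2, "offset": [0, 0, 0], "turn": 0},
    {"hand": 0.2, "offset": [0, 0, 0], "turn": 0},
    {"hand": 0.2, "offset": [0, 0, 0], "turn": 0},
    {"hand": 0.2, "offset": [0, 0, 0], "turn": 0},
    {"hand": 0.2, "offset": [0, 0, 0], "turn": 0},
    {"hand": 0.2, "offset": [0, 0, 0], "turn": 0},
  ],
)

```text
t: 17.52
position: [0.4457, -0.0989, 0.0742]
ee_rot: [0.0, 0.708, 0.707, 0.0]
wrist_force: [0.9, -0.1, -0.8]
width: 0.599
grasp_force: 31.8
```

Run:
```python
from cell import env
from h import *
o=env.get_obs();print(o['position'],o['width'],o['ee_rot'])
c=fit(env,.127); cv2.imwrite('pics/w6.png',c['img'][...,::-1])
```

```text
[ 0.44572953 -0.09890669  0.07417295] 0.5991593986161126 [3.80451905e-04 7.07513096e-01 7.06700111e-01 1.65172370e-04]
reel [232, 278, 174, 157, 15421] [ 0.4451 -0.0996  0.0516]
posts y (array([-0.045, -0.04 , -0.035, -0.03 , -0.025, -0.02 , -0.015, -0.01 ,
       -0.005, -0.   ]), array([ 247,  727,  959,  626,  695,  609,  764, 1091,  811,  216]))
```

View pics/w6.png

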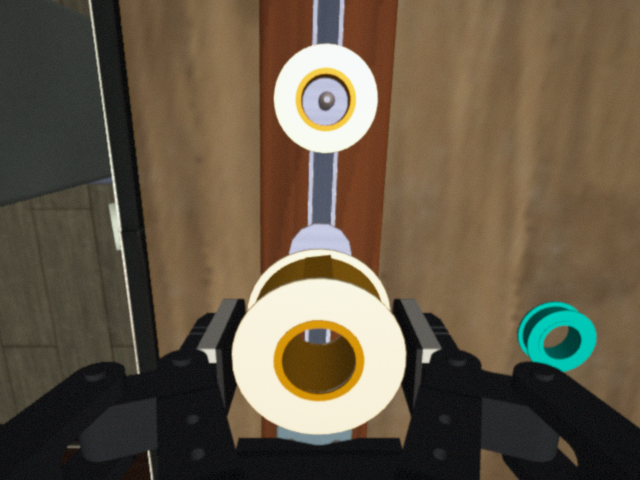

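S is seated at (326,98). M is held level at (319,357) over the third spindle. Lowering.

>>> move_arm(
  rows=[
    {"hand": 0.2, "offset": [0, 0.02, 0.4], "turn": 0},
    {"hand": 0.2, "offset": [0, 0, 0.4], "turn": 0},
    {"hand": 0.2, "offset": [0, 0, 0.4], "turn": 0},
    {"hand": 0.2, "offset": [0, 0, 0.4], "turn": 0},
    {"hand": 0.2, "offset": [0, 0, 0.2], "turn": 0},
    {"hand": 0.2, "offset": [0, 0, 0.15], "turn": 0},
    {"hand": 0.2, "offset": [0, 0, 0], "turn": 0},
    {"hand": 0.2, "offset": [0, 0, 0], "turn": 0},
    {"hand": -0.5, "offset": [0, 0, 0], "turn": 0},
    {"hand": -0.5, "offset": [0, 0, 0], "turn": 0},
  ],
)

```text
t: 18.4
position: [0.4468, -0.0991, -0.0037]
ee_rot: [0.001, 0.708, 0.707, 0.0]
wrist_force: [0.0, 0.1, 0.5]
width: 0.748
grasp_force: 0.0
```

>>> move_arm(
  rows=[
    {"hand": -0.5, "offset": [0, 0, 0], "turn": 0},
    {"hand": -0.5, "offset": [0, 0, -0.4], "turn": 0},
    {"hand": -0.5, "offset": [0, 0, -0.7], "turn": 0},
    {"hand": -0.5, "offset": [0, 0, -0.8], "turn": 0},
    {"hand": -0.5, "offset": [0, 0, -0.8], "turn": 0},
    {"hand": -0.8, "offset": [0.9, 0, 0], "turn": 0},
    {"hand": -0.8, "offset": [0.9, 0, 0], "turn": 0},
    {"hand": -0.8, "offset": [0.9, 0, 0], "turn": 0},
    {"hand": -0.8, "offset": [0.9, 0, 0], "turn": 0},
    {"hand": -0.8, "offset": [0.9, 0, 0], "turn": 0},
  ],
)

```text
t: 19.23
position: [0.4464, 0.0825, 0.1043]
ee_rot: [0.001, 0.708, 0.706, 0.0]
wrist_force: [0.8, -0.5, -0.3]
width: 0.898
grasp_force: 0.0
```

Run:
```python
from cell import env
from h import *
o=env.get_obs();print(o['position'],o['width'],o['wrist_force'])
print(look(env,'top',.048,zt=.005,box=(354,280,388,316)))
c=dict(np.load('top0.npz'));P=pts(c)
q=P[195:275,222:312].reshape(-1,3); q=q[q[:,2]>.05]; print(np.round([q.min(0),q.max(0)],3))
```

```text
[0.44639449 0.08248797 0.1042759 ] 0.8978386928535579 [ 0.8154974 -0.4588112 -0.258393 ]
(346, array([ 0.4463, -0.0986,  0.051 ]), array([ 0.4462, -0.0986]))
[[0.478 0.031 0.05 ]
 [0.636 0.195 1.176]]
```

>>> move_arm(
  rows=[
    {"hand": -0.8, "offset": [0.85, 0, 0], "turn": 0},
    {"hand": -0.8, "offset": [0.85, 0, 0], "turn": 0},
    {"hand": -0.8, "offset": [0.85, 0, 0], "turn": 0},
    {"hand": -0.8, "offset": [0.85, 0, 0], "turn": 0},
    {"hand": -0.8, "offset": [0.8, 0.4, 0], "turn": 0},
    {"hand": -0.8, "offset": [0.8, 0.4, 0], "turn": 0},
    {"hand": -0.8, "offset": [0, 0.7, 0], "turn": 0},
    {"hand": -0.8, "offset": [0, 0.7, 0], "turn": 0},
    {"hand": -0.8, "offset": [0, 0.7, 0], "turn": 0},
    {"hand": -0.8, "offset": [0, 0.7, 0], "turn": 0},
  ],
)

```text
t: 20.12
position: [0.592, 0.2805, 0.1035]
ee_rot: [0.0, 0.707, 0.707, -0.0]
wrist_force: [0.7, 0.6, -0.2]
width: 0.905
grasp_force: 0.0
```

>>> move_arm(
  rows=[
    {"hand": -0.8, "offset": [0, 0, 0], "turn": 0},
    {"hand": -0.8, "offset": [0, 0, 0], "turn": 0},
    {"hand": -0.8, "offset": [0, 0, 0], "turn": 0},
    {"hand": -0.8, "offset": [0, 0, 0], "turn": 0},
    {"hand": -0.8, "offset": [0, 0, 0], "turn": 0},
    {"hand": -0.8, "offset": [0, 0, 0], "turn": 0},
    {"hand": -0.8, "offset": [0, 0, 0], "turn": 0},
    {"hand": -0.8, "offset": [0, 0, 0], "turn": 0},
    {"hand": -0.8, "offset": [0, 0, 0], "turn": 0},
    {"hand": -0.8, "offset": [0, 0, 0], "turn": 0},
  ],
)

```text
t: 20.95
position: [0.5907, 0.2808, 0.1039]
ee_rot: [0.0, 0.708, 0.707, 0.0]
wrist_force: [0.5, -0.3, 0.1]
width: 0.901
grasp_force: 0.0
```

Run:
```python
from cell import env
from h import *
o=env.get_obs();print(o['position'],o['width'],o['ee_rot'],o['wrist_force'])
print(look(env,'wrist',.041,zt=.004,box=(200,100,440,440)))
```

```text
[0.59070051 0.280837   0.10388098] 0.9014189406282525 [8.34193853e-05 7.07575764e-01 7.06637481e-01 3.19319307e-05] [ 0.46750736 -0.33063431  0.06219484]
(6553, array([0.5992, 0.2323, 0.1443]), array([0.6034, 0.2324]))
```

>>> move_arm(
  grip_force=35,
  rows=[
    {"hand": -0.8, "offset": [0.03, 0, 0.6], "turn": 0},
    {"hand": -0.8, "offset": [0, 0, 0.7], "turn": 0},
    {"hand": -0.8, "offset": [0, 0, 0.7], "turn": 0},
    {"hand": -0.8, "offset": [0, 0, 0.6], "turn": 0},
    {"hand": -0.8, "offset": [0, 0, 0.3], "turn": 0},
    {"hand": -0.8, "offset": [0, 0, 0.15], "turn": 0},
    {"hand": -0.8, "offset": [0, 0, 0], "turn": 0},
    {"hand": 0.1, "offset": [0, 0, 0], "turn": 0},
    {"hand": 0.1, "offset": [0, 0, 0], "turn": 0},
    {"hand": 0.1, "offset": [0, 0, 0], "turn": 0},
  ],
)

```text
t: 21.83
position: [0.5923, 0.2832, -0.0159]
ee_rot: [0.001, 0.708, 0.707, 0.002]
wrist_force: [-0.1, -0.1, 3.0]
width: 0.67
grasp_force: 37.7
```

>>> move_arm(
  rows=[
    {"hand": 0.1, "offset": [0, 0, 0], "turn": 0},
    {"hand": 0.1, "offset": [0, 0, 0], "turn": 0},
    {"hand": 0.1, "offset": [0, 0, 0], "turn": 0},
    {"hand": 0.1, "offset": [0, 0, 0], "turn": 0},
    {"hand": 0.1, "offset": [0, 0, -0.3], "turn": 0},
    {"hand": 0.1, "offset": [0, 0, -0.6], "turn": 0},
    {"hand": 0.1, "offset": [0, 0, -0.8], "turn": 0},
    {"hand": 0.1, "offset": [0, 0, -0.8], "turn": 0},
    {"hand": 0.1, "offset": [0, 0, -0.7], "turn": 0},
    {"hand": 0.1, "offset": [0, 0, 0], "turn": 0},
  ],
)

```text
t: 22.67
position: [0.5942, 0.2848, 0.1178]
ee_rot: [0.002, 0.708, 0.707, 0.006]
wrist_force: [1.1, 0.3, -0.4]
width: 0.666
grasp_force: 37.8
```

>>> move_arm(
  rows=[
    {"hand": 0.1, "offset": [0, -0.6, 0], "turn": 0},
    {"hand": 0.1, "offset": [0, -0.8, 0], "turn": 0},
    {"hand": 0.1, "offset": [0, -0.8, 0], "turn": 0},
    {"hand": 0.1, "offset": [-0.4, -0.8, 0], "turn": 0},
    {"hand": 0.1, "offset": [-0.6, -0.65, 0], "turn": 0},
    {"hand": 0.1, "offset": [-0.8, 0, 0], "turn": 0},
    {"hand": 0.1, "offset": [-0.9, 0, 0], "turn": 0},
    {"hand": 0.1, "offset": [-0.9, 0, 0], "turn": 0},
    {"hand": 0.1, "offset": [-0.9, 0, 0], "turn": 0},
    {"hand": 0.1, "offset": [-0.9, 0, 0], "turn": 0},
  ],
)

```text
t: 23.5
position: [0.4434, 0.0645, 0.1098]
ee_rot: [0.0, 0.707, 0.707, -0.0]
wrist_force: [1.4, -0.6, -1.4]
width: 0.668
grasp_force: 37.9
```

>>> move_arm(
  rows=[
    {"hand": 0.1, "offset": [-0.9, 0, 0], "turn": 0},
    {"hand": 0.1, "offset": [-0.9, 0, 0], "turn": 0},
    {"hand": 0.1, "offset": [-0.9, 0, 0], "turn": 0},
    {"hand": 0.1, "offset": [-0.9, 0, 0], "turn": 0},
    {"hand": 0.1, "offset": [-0.9, 0, 0], "turn": 0},
    {"hand": 0.1, "offset": [-0.8, 0, 0], "turn": 0},
    {"hand": 0.1, "offset": [-0.7, 0, 0], "turn": 0},
    {"hand": 0.1, "offset": [0, 0, 0], "turn": 0},
    {"hand": 0.1, "offset": [0, 0, 0], "turn": 0},
    {"hand": 0.1, "offset": [0, 0, 0], "turn": 0},
  ],
)

```text
t: 24.33
position: [0.4436, -0.1727, 0.1096]
ee_rot: [-0.001, 0.707, 0.707, 0.0]
wrist_force: [0.7, 0.8, -1.1]
width: 0.669
grasp_force: 37.9
```

Run:
```python
from cell import env
from h import *
o=env.get_obs();print(o['position'],o['width'],o['ee_rot'])
c=fit(env,.166); cv2.imwrite('pics/w7.png',c['img'][...,::-1]); P=pts(c); print(np.round(P[290:440:15,320],3).tolist())
```

```text
[ 0.44364742 -0.17269453  0.10958974] 0.6691540812213242 [-7.45782936e-04  7.07475607e-01  7.06737354e-01  1.43992879e-04]
reel [230, 276, 180, 169, 19651] [ 0.4432 -0.1745  0.0576]
posts y (array([-0.125, -0.12 , -0.115, -0.11 , -0.105, -0.1  , -0.095, -0.09 ,
       -0.085, -0.08 , -0.075]), array([263, 624, 761, 667, 490, 509, 511, 773, 866, 693, 199]))
[[0.444, -0.15, 0.166], [0.444, -0.154, 0.167], [0.444, -0.158, 0.167], [0.444, -0.163, 0.167], [0.444, -0.186, 0.134], [0.444, -0.186, 0.144], [0.444, -0.186, 0.154], [0.444, -0.186, 0.161], [0.444, -0.187, 0.167], [0.444, -0.193, 0.166]]
```

View pics/w7.png

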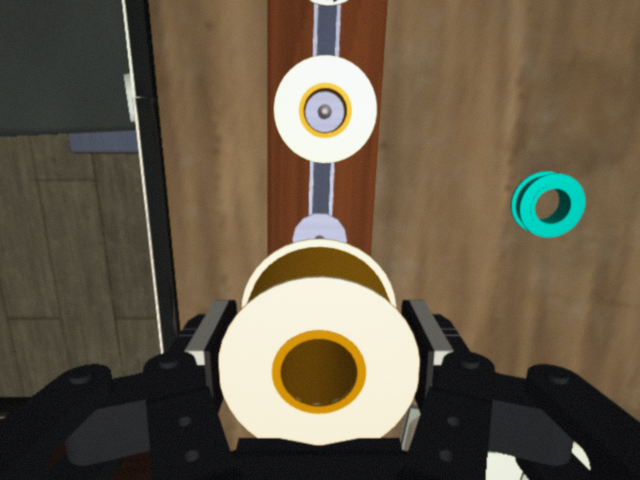

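M is seated at (325,110). L is held level at (319,367), centred on the fourth spindle. Lowering.

>>> move_arm(
  rows=[
    {"hand": 0.1, "offset": [0, 0.01, 0.5], "turn": 0},
    {"hand": 0.1, "offset": [0, 0, 0.5], "turn": 0},
    {"hand": 0.1, "offset": [0, 0, 0.4], "turn": 0},
    {"hand": 0.1, "offset": [0, 0, 0.4], "turn": 0},
    {"hand": 0.1, "offset": [0, 0, 0.4], "turn": 0},
    {"hand": 0.1, "offset": [0, 0, 0.3], "turn": 0},
    {"hand": 0.1, "offset": [0, 0, 0.15], "turn": 0},
    {"hand": 0.1, "offset": [0, 0, 0.04], "turn": 0},
    {"hand": 0.1, "offset": [0, 0, 0], "turn": 0},
    {"hand": 0.1, "offset": [0, 0, 0], "turn": 0},
  ],
)

```text
t: 25.22
position: [0.4454, -0.1734, 0.0029]
ee_rot: [0.001, 0.707, 0.707, 0.0]
wrist_force: [-0.2, -0.9, -1.2]
width: 0.673
grasp_force: 37.9
```

>>> move_arm(
  rows=[
    {"hand": -0.7, "offset": [0, 0, 0], "turn": 0},
    {"hand": -0.7, "offset": [0, 0, 0], "turn": 0},
    {"hand": -0.7, "offset": [0, 0, 0], "turn": 0},
    {"hand": -0.7, "offset": [0, 0, 0], "turn": 0},
    {"hand": -0.7, "offset": [0, 0, -0.4], "turn": 0},
    {"hand": -0.7, "offset": [0, 0, -0.7], "turn": 0},
    {"hand": -0.7, "offset": [0, 0, -0.8], "turn": 0},
    {"hand": -0.7, "offset": [0, 0, -0.8], "turn": 0},
    {"hand": -0.7, "offset": [0, 0, -0.8], "turn": 0},
    {"hand": -0.7, "offset": [0, 0, 0], "turn": 0},
  ],
)

```text
t: 26.05
position: [0.4496, -0.1752, 0.149]
ee_rot: [0.007, 0.708, 0.707, 0.003]
wrist_force: [1.4, -0.1, 0.4]
width: 0.845
grasp_force: 0.0
```

>>> move_arm(
  rows=[
    {"hand": -0.7, "offset": [-0.9, 0, 0], "turn": 0},
    {"hand": -0.7, "offset": [-0.9, 0, 0], "turn": 0},
    {"hand": -0.7, "offset": [-0.9, 0, 0], "turn": 0},
    {"hand": -0.7, "offset": [-0.9, 0, 0], "turn": 0},
    {"hand": -0.7, "offset": [-0.9, 0, 0], "turn": 0},
    {"hand": -0.7, "offset": [0, 0, 0], "turn": 0},
    {"hand": -0.7, "offset": [0, 0, 0], "turn": 0},
    {"hand": -0.7, "offset": [0, 0, 0], "turn": 0},
    {"hand": -0.7, "offset": [0, 0, 0], "turn": 0},
    {"hand": -0.7, "offset": [0, 0, 0], "turn": 0},
  ],
)

```text
t: 26.88
position: [0.445, -0.3518, 0.1423]
ee_rot: [-0.0, 0.707, 0.708, 0.0]
wrist_force: [0.3, 0.4, -1.0]
width: 0.85
grasp_force: 0.0
```

Run:
```python
from cell import env
from h import *
o=env.get_obs();print(o['position'],o['t'])
for z,b in ((.031,(290,282,314,312)),(.039,(322,282,352,312)),(.048,(354,280,388,316)),(.058,(390,278,424,318))): print(look(env,'top',z,zt=.005,box=b))
c=env.read_camera('scene'); cv2.imwrite('pics/s9.png',cv2.resize(c['img'][150:360,220:470,::-1],None,fx=2.8,fy=2.8))
P=pts(c)
for (u,v) in ((282,278),(317,292),(358,311),(401,331)): q=P[v-30:v+15,u-14:u+15,2]; print(np.round(np.percentile(q,[50,75,90,97]),3))
```

```text
[ 0.44495155 -0.35177089  0.1422935 ] 26.8833
(183, array([0.4508, 0.0503, 0.0395]), array([0.4507, 0.0503]))
(256, array([ 0.4483, -0.0207,  0.0454]), array([ 0.4482, -0.0208]))
(356, array([ 0.4462, -0.0986,  0.0511]), array([ 0.4462, -0.0986]))
(466, array([ 0.4446, -0.174 ,  0.0573]), array([ 0.4448, -0.174 ]))
[0.015 0.023 0.032 0.039]
[0.018 0.039 0.04  0.043]
[0.039 0.048 0.05  0.051]
[0.057 0.059 0.06  0.06 ]
```

View pics/s9.png

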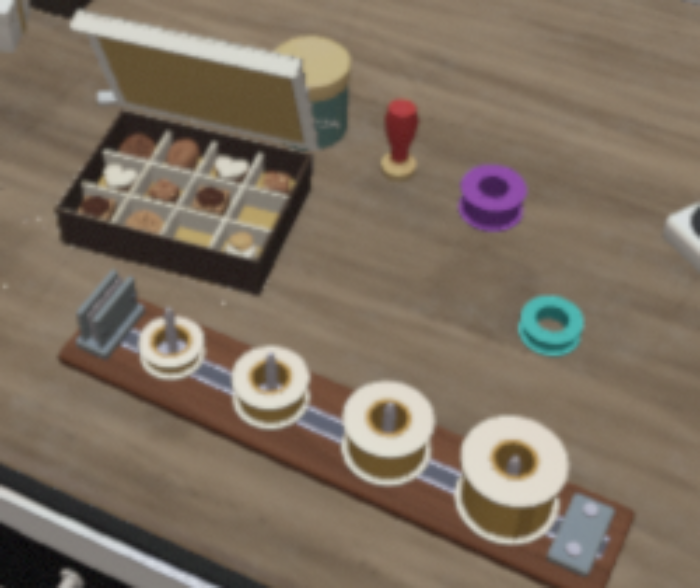

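All four reels are seated in size order. XS is next to the cutter at (172,347) and L is at the far end at (510,478). The stamp and look-alikes are untouched.

```bash
python3 -c "
from cell import env
print(env.sign_off())"
```

```text
the job is handed in; nothing more can be done
None
```

The four gold reels are seated on the spindles in size order, smallest next to the cutter, with the seal stamp and both look-alikes left alone, and the job was handed in at about 27 s of the 93 s allowed.

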